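# Look down a spool bore of a hydraulic valve with a rigid scope

## Robot

A 7-joint arm with a two-finger parallel gripper is mounted at the origin on the work surface. World frame = base frame: x ahead of the robot, y to its left, z up, the work surface at z = 0. Lengths are in m, angles in degrees, forces in N, time in s.
With the tool pointing down it reaches from about 0.425 to 0.875 m from the base axis. Payload 4.7 kg.
Tool frame: the origin (TCP) lies at the centre of the arm's flange, where the gripper is bolted on; the fingertips stand 182 mm ahead of it and the grasp point (between the pads) lies 164 mm ahead of it; x points along the fingers, z is the direction in which the jaws open and shut, and the axes are right-handed (so a half turn about x gives the same grasp; the last joint's range is limited). The gripper opens to 87 mm and grips with 3 to 60 N. Pads are 19 mm wide; open, the fingers measure 117 mm over their backs; the gripper's body (75 mm by 190 mm) begins 51 mm behind the grasp point.
Start: joints at [-71.098, 18.392, -4.016, 83.108, 1.295, 78.541, -3.26], TCP at [0.202, 0.618, 0.405] pointing down, gripper open.
Joint ranges: [-163.93, 163.93], [-17.29, 119.83], [-79.2, 71.16], [3.27, 140.29], [-89.18, 269.18], [5.43, 117.66], [-154.24, 154.24]. Speed limits (degrees/s): [147.25, 147.25, 180, 180, 180, 180, 180].

## Interface

Orientations are given as [roll, pitch, yaw] about the fixed x, y, z axes, in that order (R = Rz(yaw) Ry(pitch) Rx(roll)).
In Python, from station import r gives the robot as it stands.
- The arm moves only by the shell command python3 -m handwheel 'ROWS'. ROWS is JSON, a list that holds one entry, the list of rows, each a list of 7 numbers: the shift along the world's x, y, z in mm, then the turn, a rotation vector about the world's x, y, z in rad, then the opening, from -1 (shut) to 1 (fully open), so that 0 is half open. A call has 1 to 20 rows; each row is the pose to reach, as a shift and turn from the pose measured when the call began; what a row does not reach only later rows make up. A row lasts 1/12 s, in which the tool goes at most 41.7 mm and 7.16 degrees, less where a joint would pass 70% of its speed; a pose out of reach is approached as far as the arm can. A call with a gripper value outside its range is refused whole. The fingers move at their own pace and stop on an object; the grip force is fixed at half the most. Time passes only in rows, so rows that repeat a pose let the fingers close. It gives the time, the measured TCP pose, the force and the opening at its end, in the units of the state.
- r.state(): the state, without advancing time (a new reading comes with each control period).
- r.snapshot(name): name is "scene" or "top" or "wrist"; returns the picture (384x512x3 uint8, red, green, blue); there is no depth.
- r.calibration(name): a dict with "fov_y" (degrees; the focal length in pixels is half the picture's height over the tangent of half this angle, whatever the lens; pixels are square), "cx", "cy" (the principal point, pixels), "rvec" (rotation vector, rad) and "tvec" (3), from world to camera coordinates, as OpenCV has them; the wrist camera has in their place "hand_eye" (4x4, takes a point from camera to tool coordinates, whose origin is the TCP and whose axes are the tool frame's). Camera axes: x right, y down, z forward; pixel columns grow to the right and rows downward; lengths in m; the calibration is good to about 2 mm. A picture is of the moment at which its call begins: read the wrist's pose just before it. calibration takes no time and is no camera call.
- r.job_done(): hands the job in, once; it reports no verdict.
The state is a dict: "time": time; "joints": joint angles; "qvel": joint speeds; "tau": joint torques, N m; "tool_pos": TCP position; "tcp_rot": TCP orientation; "wrist_force": force on the tool from outside, world axes, zero at the start; "moment": the same for the moment, N m; "opening": finger opening in m.
Only numpy, scipy, OpenCV 4.12 (cv2) and the standard library are available. Lean on these libraries where they do the work, as an engineer would, in place of code of your own. Each camera call takes 0.05 s, during which the arm holds its last target. There are 200 camera calls.

## Task

The stripped hydraulic valve block is stood on end for inspection. To keep grit out, first push a spare stopper fully home in each open spool bore, leaving the stoppers already fitted as they are, but keep the end bore beside the relief valve open. Then take the scope from its stand by its camera head, lower its tube straight down the middle of that end bore to about halfway down without ever touching the block, and finish while holding it there, still, upright and centred, without disturbing the spray can, spanner and jar.

Things in the scene. Friction and masses are not known exactly. Their poses are not given: they have to be found in the camera images.
- block: grey cast hydraulic valve block with a machined steel top face, 80 mm (x) by 230 mm (y) by 110 mm tall, fixed; five spool bores in a row along its y axis at 40 mm pitch. Origin at the centre of its underside on the bench, z up. The relief valve (34 mm collar, steel hexagon, brass stem) sticks out 41 mm from the +y end, 62 mm above the bench. Place and yaw vary.
- bore1 (a point): mouth centre of bore 1 of the valve block, in the block's top face. The end bore beside the relief valve: the one to look down. It starts open. Every bore is a plain upright hole, 20 mm across, right through the 110 mm tall block. Frame as block.
- bore2 (a point): mouth centre of bore 2 of the valve block, in the block's top face. 40 mm from bore 1. It starts either stopped or open; of bores 2 to 5, two start stopped and two open. Every bore is a plain upright hole, 20 mm across, right through the 110 mm tall block. Frame as block.
- bore3 (a point): mouth centre of bore 3 of the valve block, in the block's top face. 80 mm from bore 1. It starts either stopped or open; of bores 2 to 5, two start stopped and two open. Every bore is a plain upright hole, 20 mm across, right through the 110 mm tall block. Frame as block.
- bore4 (a point): mouth centre of bore 4 of the valve block, in the block's top face. 120 mm from bore 1. It starts either stopped or open; of bores 2 to 5, two start stopped and two open. Every bore is a plain upright hole, 20 mm across, right through the 110 mm tall block. Frame as block.
- bore5 (a point): mouth centre of bore 5 of the valve block, in the block's top face. 160 mm from bore 1. It starts either stopped or open; of bores 2 to 5, two start stopped and two open. Every bore is a plain upright hole, 20 mm across, right through the 110 mm tall block. Frame as block.
- stopper_a: white polythene stopper, all four alike: round flange 28 mm across, 4 mm thick; above it a round grip 16 mm across, 24 mm tall; below it a tapered shank 20 mm long (15 mm across at the foot, 18.4 mm at the flange). Origin on its axis in the flange underside, z up. Fully home, its flange lies flat on the face. It may start fitted in any of bores 2 to 5.
- stopper_b: white polythene stopper, all four alike: round flange 28 mm across, 4 mm thick; above it a round grip 16 mm across, 24 mm tall; below it a tapered shank 20 mm long (15 mm across at the foot, 18.4 mm at the flange). Origin on its axis in the flange underside, z up. Fully home, its flange lies flat on the face. It may start fitted in any of bores 2 to 5.
- stopper_c: white polythene stopper, all four alike: round flange 28 mm across, 4 mm thick; above it a round grip 16 mm across, 24 mm tall; below it a tapered shank 20 mm long (15 mm across at the foot, 18.4 mm at the flange). Origin on its axis in the flange underside, z up. Fully home, its flange lies flat on the face. A spare: it starts upright in one of the rack's three holes, flange on the wood.
- stopper_d: white polythene stopper, all four alike: round flange 28 mm across, 4 mm thick; above it a round grip 16 mm across, 24 mm tall; below it a tapered shank 20 mm long (15 mm across at the foot, 18.4 mm at the flange). Origin on its axis in the flange underside, z up. Fully home, its flange lies flat on the face. A spare: it starts upright in one of the rack's three holes, flange on the wood.
- rack: drilled timber block, 170 mm (x) by 70 mm (y) by 45 mm tall, fixed, three upright holes 20 mm across and 35 mm deep in a row along its x axis at -50, 0 and +50 mm, two of them holding the spare stoppers. Origin at the centre of its underside, z up. It is on either side of the block, the scope stand on the other.
- stand: scope stand, fixed: wooden base 100 by 100 by 15 mm with an upright grey pipe in the middle, 36 mm across at its mouth, inside width 20 mm, mouth 130 mm above the bench. Origin at the centre of its underside, z up.
- scope: rigid inspection scope, 0.13 to 0.2 kg, upright in the stand, its head resting on the pipe mouth. Black flat-sided camera head 42 mm (x) by 28 mm (y) by 70 mm tall, a 23 mm eyepiece 12 mm tall on top; below it a ferrule 14 mm across, 12 mm long, and a steel tube 8 mm across ending 110 mm under the head. Origin on the tube axis in the head underside, z up. Hold it across the 28 mm, 40 to 55 mm up.
- scope_tip (a point): centre of the lower end of the scope's tube, 110 mm below the scope's origin, frame as scope
- spray_can: bystander: white spray can 58 mm across, 165 mm tall, upright; origin at the centre of its underside
- spanner: bystander: steel spanner about 190 mm long lying on the bench; origin at about its middle
- jar: bystander: glass jar with black lid, 64 mm across, 75 mm tall, upright; origin at the centre of its underside

How it is judged:
By the outcome, as a careful person would: the job done as asked, in the order asked, and still so for the second after the job is handed in, while the arm keeps its last pose, push and grip.
It also fails if it takes over 72 s, if anything falls off the work surface, if the arm or the gripper's body presses on something with over 40 N, if the wrist force passes 120 N, or if a joint passes its speed limit or range.

## Working session

There is one attempt and no reset: what is moved stays moved. The work goes in short steps, Python scripts to look and compute and a shell command to move; the robot and the scene stay as the last step left them, time stands still between calls to the robot, and variables do not carry over. Pictures are saved under pics/ and viewed, about 8 in all and at most 12, crops included, and the job is handed in when it is done.

```bash
mkdir -p pics; cat > h.py <<'E'
import numpy as np, cv2
from scipy.spatial.transform import Rotation as R
from station import r
def cam(n, st=None):
    c=r.calibration(n); f=192/np.tan(np.radians(c["fov_y"]/2))
    K=np.array([[f,0,c["cx"]],[0,f,c["cy"]],[0,0,1.]])
    if "hand_eye" in c:
        st=st or r.state(); T=np.eye(4); T[:3,:3]=R.from_euler('xyz',st["tcp_rot"],degrees=True).as_matrix(); T[:3,3]=st["tool_pos"]
        M=T@np.array(c["hand_eye"]); return K,M[:3,:3],M[:3,3]
    Rm=R.from_rotvec(np.ravel(c["rvec"])).as_matrix(); return K,Rm.T,-Rm.T@np.ravel(c["tvec"])
def ray(C,uv,z):
    K,A,o=C; d=A@np.linalg.solve(K,[uv[0],uv[1],1.]); return o+d*(z-o[2])/d[2]
def proj(C,p):
    K,A,o=C; q=K@(A.T@(np.array(p)-o)); return q[:2]/q[2]
def snap(n,fn):
    st=r.state(); im=r.snapshot(n); cv2.imwrite(f"pics/{fn}.png",im[:,:,::-1]); return im,cam(n,st)
E
python3 - <<'E'
from h import *
a,A=snap("scene","s0"); b,B=snap("top","t0")
print(r.state()); print(r.calibration("top"),r.calibration("scene"),r.calibration("wrist"))
cv2.imwrite("pics/both.png",np.vstack([a,b])[:,:,::-1])
E
```

```text
{'time': 0.1, 'joints': array([-71.09890831,  18.43412986,  -4.01568941,  83.16968428,
         1.29573981,  78.54083852,  -3.25877685]), 'qvel': array([-0.00112236, -0.09076411,  0.02195383, -0.11523893, -0.01754592,
       -0.08930162, -0.03118065]), 'tau': array([ 3.84575605e-05, -4.92572486e+01, -4.05776035e-01, -3.13398957e+01,
       -6.41905074e-02,  3.94690165e-02,  7.12013002e-05]), 'tool_pos': array([0.20183796, 0.61766505, 0.40376285]), 'tcp_rot': array([-176.41021945,   89.90042849, -104.50015676]), 'wrist_force': array([-0.30674302,  0.69754936,  0.90605144]), 'moment': array([ 0.01987596, -0.00658504,  0.02591016]), 'opening': 0.08700344613436471}
{'fov_y': 49.010626316486864, 'cx': 255.2463038503524, 'cy': 197.21923931646427, 'rvec': array([ 2.15999993, -2.10953787,  0.22646898]), 'tvec': array([-0.02119629,  0.60548684,  0.98493294])} {'fov_y': 51.173059083527605, 'cx': 257.45424734283114, 'cy': 194.5282292217695, 'rvec': array([ 0.82393375,  2.78974599, -0.71743684]), 'tvec': array([ 0.50042918, -0.23576781,  1.34471076])} {'fov_y': 67.66841192916807, 'cx': 254.09972734420225, 'cy': 187.95149373420605, 'hand_eye': array([[ 1.09334430e-04, -2.95462110e-01,  9.55354452e-01,
         2.02809559e-02],
       [ 2.83614934e-04, -9.55354410e-01, -2.95462130e-01,
         8.04707713e-02],
       [ 9.99999954e-01,  3.03256973e-04, -2.06556628e-05,
        -4.79121116e-04],
       [ 0.00000000e+00,  0.00000000e+00,  0.00000000e+00,
         1.00000000e+00]])}
```

View pics/t0.png

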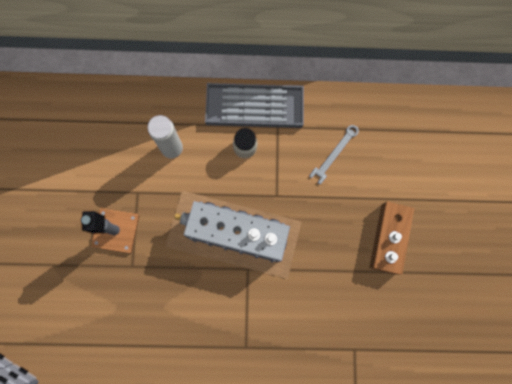

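View pics/s0.png

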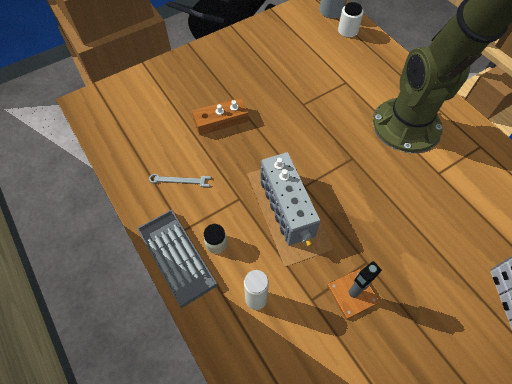

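The top view shows the relief valve at (179,217) and open bores at about (204,221), (221,226) and (237,231). Stoppers sit in bores 4 and 5 at (254,235) and (271,239). The rack is at (393,237) with spares at (395,238) and (391,257), and the scope eyepiece is at (87,220). The scene view agrees: bores 2 and 3 need plugging.

```bash
python3 - <<'E'
from h import *
b=cv2.imread("pics/t0.png"); g=cv2.cvtColor(b,cv2.COLOR_BGR2GRAY).astype(float); B=cam("top")
print("cam",B[2])
def cen(uv,dark,w=6,it=3):
    uv=np.array(uv,float)
    for _ in range(it):
        x,y=np.round(uv).astype(int); p=g[y-w:y+w+1,x-w:x+w+1]; t=(p.min()+p.max())/2
        m=np.clip(t-p,0,None) if dark else np.clip(p-t,0,None)
        Y,X=np.mgrid[y-w:y+w+1,x-w:x+w+1]; uv=np.array([(X*m).sum(),(Y*m).sum()])/m.sum()
    return uv
for n,uv,d,z in [("b1",(204,221),1,.11),("b2",(221,226),1,.11),("b3",(237,231),1,.11),("b4",(254,234),0,.138),("b5",(271,239),0,.138),("rackhole",(398,217),1,.045),("rs1",(395,237),0,.073),("rs2",(391,257),0,.073),("eyep",(87,220),0,.212),("can",(162,128),0,.165),("jar",(245,139),1,.075)]:
    c=cen(uv,d); print(n,c.round(1),ray(B,c,z).round(4))
# stand base: orange contour
for n,(x0,y0,x1,y1),z in [("base",(85,195,145,262),.015),("rack",(365,195,420,280),.045)]:
    pass
big=[cv2.resize(b[y:y+110,x:x+130],None,fx=6,fy=6,interpolation=cv2.INTER_CUBIC)[:,:390*2] for x,y in [(70,185)]]
cv2.imwrite("pics/crop_stand.png",big[0][:600])
E
```

```text
cam [0.4125247  0.01689756 1.08013625]
b1 [203.3 221.1] [0.5365 0.1132 0.11  ]
b2 [220.  225.3] [0.5276 0.0744 0.11  ]
b3 [236.7 229.6] [0.5185 0.0355 0.11  ]
b4 [254.7 233. ] [ 0.5088 -0.0056  0.138 ]
b5 [271.8 237.6] [ 0.4995 -0.044   0.138 ]
rackhole [398.2 217.3] [ 0.5662 -0.3659  0.045 ]
rs1 [396.3 235.8] [ 0.517  -0.3492  0.073 ]
rs2 [392.8 255.7] [ 0.469  -0.3386  0.073 ]
eyep [ 82.9 219. ] [0.5218 0.35   0.212 ]
can [163.  125.9] [0.7446 0.2085 0.165 ]
jar [242.5 138.9] [0.7494 0.0284 0.075 ]
```

View pics/crop_stand.png

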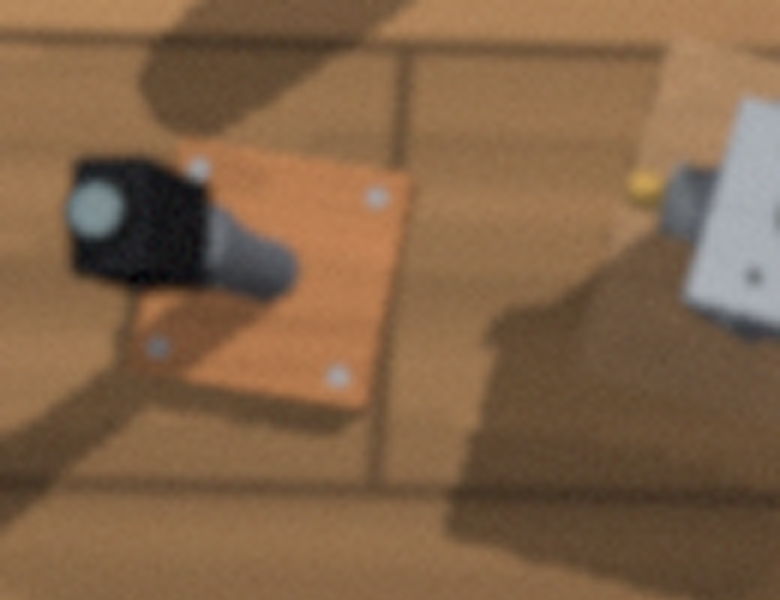

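The crop shows the eyepiece centre at about (86.2,220) in full-image pixels, and the stand base at (115,230). Next I work out the jaw axes and the first move to the rack.

```bash
python3 - <<'E'
from h import *
B=cam("top"); print("eye",ray(B,(86.2,220),.212).round(4))
for c in [(180,140),(410,175),(365,408),(135,370)]: print("base",ray(B,(70+c[0]/6,185+c[1]/6),.015).round(4))
st=r.state(); M=R.from_euler('xyz',st["tcp_rot"],degrees=True).as_matrix(); print(M.round(3))
print("jaw yaw",np.degrees(np.arctan2(M[1,2],M[0,2])),"tooly yaw",np.degrees(np.arctan2(M[1,1],M[0,1])))
# rotvec that brings tool to exactly down w/ jaw at yaw a
for a in (-13,-15.7,-13+180,-15.7+180):
    z=np.array([np.cos(np.radians(a)),np.sin(np.radians(a)),0]); x=np.array([0,0,-1.]); G=np.c_[x,np.cross(z,x),z]
    print(a,R.from_matrix(G@M.T).as_rotvec().round(3))
E
```

```text
eye [0.5198 0.343  0.212 ]
base [0.5747 0.3852 0.015 ]
base [0.5622 0.2877 0.015 ]
base [0.4642 0.2992 0.015 ]
base [0.4777 0.3952 0.015 ]
[[-0.    -0.951  0.311]
 [-0.002  0.311  0.951]
 [-1.    -0.    -0.002]]
jaw yaw 71.91005729223977 tooly yaw 161.91006810548072
-13 [ 1.000e-03 -2.000e-03 -1.482e+00]
-15.7 [ 1.000e-03 -2.000e-03 -1.529e+00]
167 [2.00e-03 1.00e-03 1.66e+00]
164.3 [2.000e-03 1.000e-03 1.613e+00]
```

```bash
python3 -m handwheel '[[[20,-40,20,0,0,-0.1,1],[38,-78,40,0,0,-0.2,1],[56,-116,40,0,0,-0.3,1],[74,-154,40,0,0,-0.4,1],[92,-191,40,0,0,-0.5,1],[110,-228,40,0,0,-0.6,1],[128,-265,40,0,0,-0.7,1],[146,-302,40,0,0,-0.8,1],[164,-339,40,0,0,-0.9,1],[182,-376,40,0,0,-1.0,1],[200,-413,40,0,0,-1.1,1],[218,-450,40,0,0,-1.2,1],[236,-487,40,0,0,-1.3,1],[254,-524,40,0,0,-1.4,1],[272,-561,40,0,0,-1.48,1],[290,-598,40,0,0,-1.48,1],[300,-638,40,0,0,-1.48,1],[300,-679,40,0,0,-1.48,1],[300,-720,40,0,0,-1.48,1],[300,-760,40,0,0,-1.48,1]]]' && python3 -m handwheel '[[[0,-40,-10,0,0,0,0],[0,-80,-20,0,0,0,0],[-5,-120,-30,0,0,0,-0.3],[-8,-160,-40,0,0,0,-0.3],[-10,-195,-50,0,0,0,-0.3],[-10,-201,-60,0,0,0,-0.3],[-10,-201,-60,0,0,0,-0.3],[-10,-201,-60,0,0,0,-0.3]]]' && python3 - <<'E'
from h import *
snap("wrist","w0"); print(r.state()["qvel"])
E
```

```text
time: 1.77
tool_pos: [0.5014, -0.1425, 0.4435]
tcp_rot: [-177.6, 89.9, 169.5]
wrist_force: [1.4, 0.5, -0.2]
opening: 0.087
time: 2.43
tool_pos: [0.4913, -0.343, 0.3826]
tcp_rot: [169.4, 89.8, 156.5]
wrist_force: [-0.2, 0.6, 0.3]
opening: 0.0414
[-1.29713064 -1.16985402 -0.40564388 -0.44512958  0.11281622 -0.05262581
  0.09260629]
```

View pics/w0.png

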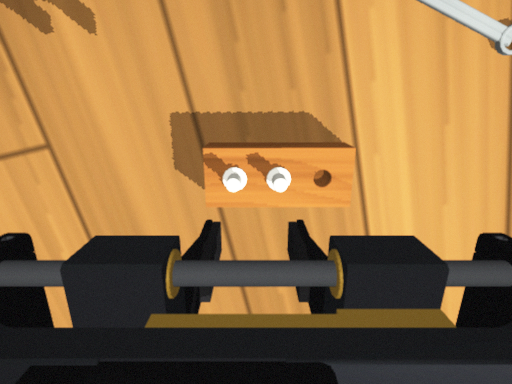

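The wrist view shows the rack with stoppers at (234,179) and (279,179), the empty hole at (322,178), and the row parallel to the jaws.

```bash
python3 - <<'E'
from h import *
im=cv2.imread("pics/w0.png"); C=cam("wrist"); st=r.state()
hsv=cv2.cvtColor(im,cv2.COLOR_BGR2HSV)
m=((hsv[:,:,1]<60)&(hsv[:,:,2]>110)).astype(np.uint8); m[:140]=0; m[215:]=0
n,l,s,c=cv2.connectedComponentsWithStats(m)
for i in range(1,n):
    if s[i,4]>60:
        x,y,w,h,a=s[i]; cnt=cv2.findContours((l==i).astype(np.uint8),0,2)[0][0]; (cc,rad)=cv2.minEnclosingCircle(cnt)
        P=ray(C,cc,.047); e=ray(C,(cc[0]+rad,cc[1]),.047); print(s[i],c[i],cc,rad,"P",P.round(4),"diam",2*np.linalg.norm(e-P),"delta mm",((P-st["tool_pos"])*1e3).round(1))
print(ray(C,(322.5,178.5),.045))
print(st["tool_pos"],R.from_euler('xyz',st["tcp_rot"],degrees=True).as_matrix().round(4))
E
```

```text
[223 167  24  26 477] [234.3081761  179.01257862] (234.0, 179.33999633789062) 12.699529647827148 P [ 0.4683 -0.3431  0.047 ] diam 0.02905584410147108 delta mm [ -23.7   -0.9 -336.3]
[266 167  25  26 479] [278.37995825 178.84968685] (278.4433898925781, 179.3113250732422) 12.783909797668457 P [ 0.5179 -0.3543  0.047 ] diam 0.029232038524895025 delta mm [  25.9  -12.1 -336.3]
[ 0.56752787 -0.36509346  0.045     ]
[ 0.49201639 -0.34220237  0.38326508] [[-0.0024  0.2215  0.9751]
 [ 0.0017  0.9752 -0.2215]
 [-1.      0.0011 -0.0028]]
```

```bash
python3 -m handwheel '[[[-12,-1,-30,0,0,0,-0.25],[-24,-1,-65,0,0,0,-0.25],[-24,-1,-100,0,0,0,-0.25],[-24,-1,-120,0,0,0,-0.25],[-24,-1,-140,0,0,0,-0.25],[-24,-1,-149,0,0,0,-0.25],[-24,-1,-149,0,0,0,-0.25],[-24,-1,-149,0,0,0,-0.25],[-24,-1,-149,0,0,0,-1],[-24,-1,-149,0,0,0,-1],[-24,-1,-149,0,0,0,-1],[-24,-1,-149,0,0,0,-1],[-24,-1,-149,0,0,0,-1]]]'
```

```text
time: 3.57
tool_pos: [0.4682, -0.3435, 0.2352]
tcp_rot: [141.3, 89.9, 128.4]
wrist_force: [-0.2, 0.7, 5.8]
opening: 0.0154
```

```bash
python3 -m handwheel '[[[0,0,25,0,0,0,-1],[0,0,60,0,0,0,-1],[0,10,95,0,0,0,-1],[4,40,125,0,0,0,-1],[8,75,150,0,0,0,-1],[14,113,165,0,0,0,-1],[20,151,175,0,0,0,-1],[26,190,175,0,0,0,-1],[32,228,175,0,0,0,-1],[38,266,175,0,0,0,-1],[44,304,175,0,0,0,-1],[50,335,175,0,0,0,-1],[50,360,175,0,0,0,-1],[50,374,175,0,0,0,-1],[50,379,175,0,0,0,-1],[50,379,175,0,0,0,-1],[50,379,175,0,0,0,-1]]]' && python3 - <<'E'
from h import *
snap("wrist","w1"); print(r.state()["qvel"].round(2))
E
```

```text
time: 4.98
tool_pos: [0.5182, 0.0343, 0.4102]
tcp_rot: [157.6, 89.9, 144.8]
wrist_force: [0.3, -0.4, 0.5]
opening: 0.0147
[ 0.47 -0.08  0.35  0.   -0.17  0.14 -0.13]
```

View pics/w1.png

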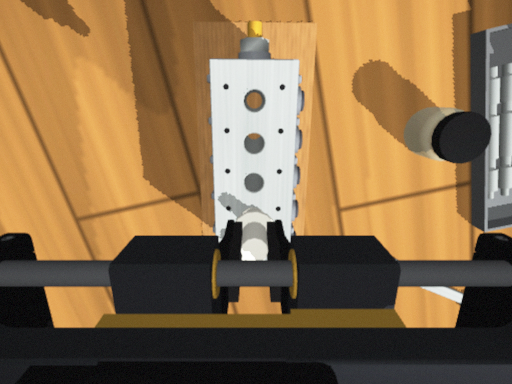

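The wrist view shows bores 1, 2 and 3 at (255,100), (254,144) and (254,183), the relief valve at the top, and the held stopper between the fingers with its foot near (256,213).

```bash
cat > bores.py <<'E'
from h import *
def bores(fn,C,seeds,ztop=.11,w=16):
    im=cv2.imread(f"pics/{fn}.png"); g=cv2.cvtColor(im,cv2.COLOR_BGR2GRAY); out=[]
    for u,v in seeds:
        p=g[v-w:v+w+1,u-w:u+w+1]; t,m=cv2.threshold(cv2.GaussianBlur(p,(3,3),0),0,255,cv2.THRESH_BINARY_INV+cv2.THRESH_OTSU)
        n,l,s,c=cv2.connectedComponentsWithStats(m); i=l[w,w] or 1+np.argmax(s[1:,4]); cnt=max(cv2.findContours((l==i).astype(np.uint8),0,1)[0],key=len)
        (x,y),(a,b),_=cv2.fitEllipse(cv2.convexHull(cnt)); P=ray(C,(x+u-w,y+v-w),ztop); Q=ray(C,(x+u-w+max(a,b)/2,y+v-w),ztop)
        out.append(P); print((round(x+u-w,1),round(y+v-w,1)),round(a,1),round(b,1),P.round(4),"diam",round(2e3*np.linalg.norm(Q-P),1))
    return np.array(out)
E
python3 - <<'E'
from bores import *
st=r.state(); C=cam("wrist",st); b=bores("w1",C,[(255,100),(254,144),(254,183)])
print("dirs",b[0]-b[1],b[1]-b[2],np.linalg.norm(b[0]-b[2]))
M=R.from_euler('xyz',st["tcp_rot"],degrees=True).as_matrix(); print(M.round(4))
ax=lambda d: st["tool_pos"]+M[:,0]*d
print("foot at .210 pred px",proj(C,ax(.21)),"grasp",proj(C,ax(.164)),"flange",proj(C,ax(.190)))
print("delta to b3",((b[2]-ax(.19))*1e3).round(1),"b2",((b[1]-ax(.19))*1e3).round(1))
im=cv2.imread("pics/w1.png")[195:275,215:295]; cv2.imwrite("pics/w1c.png",cv2.resize(im,None,fx=7,fy=7,interpolation=2))
E
```

```text
(254.1, 100.2) 21.4 22.6 [0.5368 0.1119 0.11  ] diam 21.2
(253.7, 143.0) 20.5 20.7 [0.5275 0.0731 0.11  ] diam 20.2
(253.4, 182.2) 19.0 19.7 [0.5182 0.0343 0.11  ] diam 20.0
dirs [0.00931759 0.03882456 0.        ] [0.00921865 0.0387194  0.        ] 0.07972865254663807
[[-1.100e-03  2.240e-01  9.746e-01]
 [ 1.000e-03  9.746e-01 -2.240e-01]
 [-1.000e+00  8.000e-04 -1.300e-03]]
foot at .210 pred px [252.87460895 217.49990066] grasp [252.6275939  249.66012729] flange [252.78156178 229.61421467]
delta to b3 [   0.2    0.4 -110.3] b2 [   9.5   39.1 -110.3]
```

View pics/w1c.png

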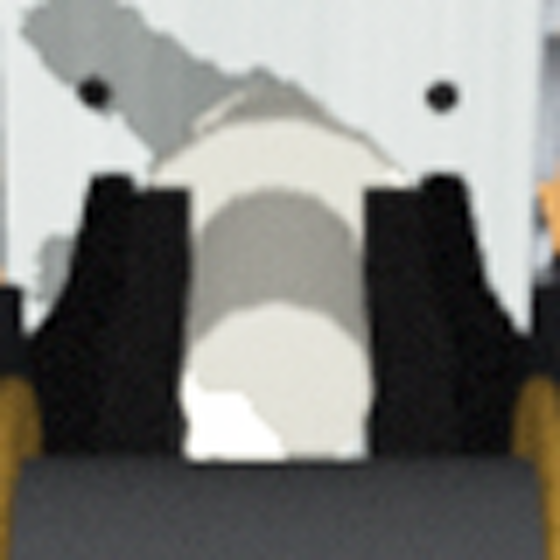

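The crop shows the stopper gripped square: grip axis at u≈254.9, top-disc far edge at v≈238.1, flange far edge at v≈212.

```bash
python3 - <<'E'
from h import *
st=r.state(); C=cam("wrist",st); M=R.from_euler('xyz',st["tcp_rot"],degrees=True).as_matrix()
P=lambda x,y: proj(C,st["tool_pos"]+M@[x,y,0]).round(1)
print("disc edge",P(.162,.008),P(.162,.010),"flange edge",P(.186,.014),P(.186,.016))
E
```

```text
disc edge [252.6 238.5] [252.6 235.1] flange edge [252.7 211.8] [252.7 208.8]
```

```bash
python3 -m handwheel '[[[-0.5,0,-35,0,0,0,-1],[-0.5,0,-65,0,0,0,-1],[-0.5,0,-82,0,0,0,-1],[-0.5,0,-88,0,0,0,-1],[-0.5,0,-93,0,0,0,-1],[-0.5,0,-98,0,0,0,-1],[-0.5,0,-101,0,0,0,-1],[-0.5,0,-104,0,0,0,-1],[-0.5,0,-106,0,0,0,-1],[-0.5,0,-106,0,0,0,-1]]]'
```

```text
time: 5.87
tool_pos: [0.5178, 0.0337, 0.3043]
tcp_rot: [134.9, 89.9, 121.9]
wrist_force: [0.1, 1.0, -1.0]
opening: 0.0154
```

No contact force on the way in, so I push home.

```bash
python3 -m handwheel '[[[0,0,-3,0,0,0,-1],[0,0,-5,0,0,0,-1],[0,0,-6,0,0,0,-1],[0,0,-7,0,0,0,-1],[0,0,-7,0,0,0,-1]]]'
```

```text
time: 6.28
tool_pos: [0.5179, 0.0335, 0.2993]
tcp_rot: [132.6, 89.8, 119.7]
wrist_force: [-6.8, 0.9, 15.1]
opening: 0.0151
```

```bash
python3 -m handwheel '[[[0,0,-3,0,0,0,-1],[0,0,-4,0,0,0,-1],[0,0,-4,0,0,0,-1]]]'
```

```text
time: 6.53
tool_pos: [0.518, 0.0332, 0.2989]
tcp_rot: [132.8, 89.7, 119.8]
wrist_force: [-12.6, -0.0, 27.2]
opening: 0.0149
```

```bash
python3 -m handwheel '[[[0,0,0,0,0,0,-0.2],[0,0,0,0,0,0,-0.2],[0,0,0,0,0,0,-0.2],[0,0,5,0,0,0,-0.2],[0,0,30,0,0,0,-0.2],[0,0,65,0,0,0,-0.2],[0,-10,100,0,0,0,-0.2],[0,-25,115,0,0,0,-0.2],[0,-30,118,0,0,0,-0.2],[0,-30,118,0,0,0,-0.2]]]' && python3 - <<'E'
from h import *
snap("wrist","w2")
st=r.state(); print(st["tool_pos"])
E
```

```text
time: 7.37
tool_pos: [0.5182, 0.0014, 0.4176]
tcp_rot: [113.3, 89.7, 100.2]
wrist_force: [1.0, -0.4, 0.3]
opening: 0.0344
[0.5178039  0.00268473 0.41615896]
```

View pics/w2.png

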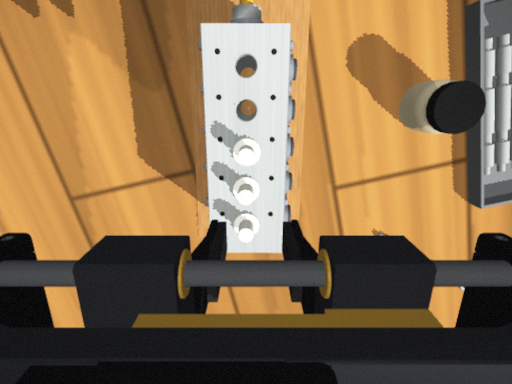

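Bore 3's stopper at (246,151) sits like the two fitted ones at (246,190) and (245,227). Bores 1 and 2 are open at (246,66) and (246,109). Now the second spare.

```bash
python3 -m handwheel '[[[0,-36,0,0,0,0,-0.25],[0,-74,0,0,0,0,-0.25],[0,-112,0,0,0,0,-0.25],[0,-150,0,0,0,0,-0.25],[0,-188,0,0,0,0,-0.25],[0,-226,0,0,0,0,-0.25],[0,-264,-15,0,0,0,-0.25],[0,-300,-30,0,0,0,-0.25],[0,-330,-50,0,0,0,-0.25],[0,-350,-75,0,0,0,-0.25],[0,-357,-90,0,0,0,-0.25],[0,-357,-96,0,0,0,-0.25],[0,-357,-96,0,0,0,-0.25]]]' && cat > tilt.py <<'E'
from h import *
st=r.state(); M=R.from_euler('xyz',st["tcp_rot"],degrees=True).as_matrix()
x=M[:,0]; print("level turn",np.cross(x,[0,0,-1.]).round(4),"jaw yaw",np.degrees(np.arctan2(M[1,2],M[0,2])).round(2)); print("tcp",st["tool_pos"].round(4),"grasp",(st["tool_pos"]+.164*x).round(4),"F",st["wrist_force"].round(1))
E
python3 tilt.py
```

```text
time: 8.5
tool_pos: [0.5177, -0.3524, 0.317]
tcp_rot: [149.7, 89.3, 136.6]
wrist_force: [-0.4, 0.9, -0.3]
opening: 0.0324
level turn [-0.0079 -0.0084 -0.    ] jaw yaw -13.03
tcp [ 0.5177 -0.3524  0.317 ] grasp [ 0.5163 -0.3511  0.153 ] F [-0.4  0.9 -0.3]
```

```bash
python3 -m handwheel '[[[0,-1.5,-25,-0.008,-0.008,0,-0.25],[0,-1.5,-50,-0.008,-0.008,0,-0.25],[0,-1.5,-70,-0.008,-0.008,0,-0.25],[0,-1.5,-80,-0.008,-0.008,0,-0.25],[0,-1.5,-82,-0.008,-0.008,0,-0.25],[0,-1.5,-82,-0.008,-0.008,0,-0.25],[0,-1.5,-82,-0.008,-0.008,0,-1],[0,-1.5,-82,-0.008,-0.008,0,-1],[0,-1.5,-82,-0.008,-0.008,0,-1],[0,-1.5,-82,-0.008,-0.008,0,-1],[0,-1.5,-82,-0.008,-0.008,0,-1]]]' ; python3 tilt.py
```

```text
time: 9.42
tool_pos: [0.5171, -0.3543, 0.2361]
tcp_rot: [156.5, 89.9, 143.5]
wrist_force: [-4.2, 1.1, 5.7]
opening: 0.0151
level turn [-0.0008 -0.0011 -0.    ] jaw yaw -13.07
tcp [ 0.5171 -0.3543  0.2361] grasp [ 0.5169 -0.3541  0.0721] F [-4.2  1.1  5.7]
```

```bash
python3 -m handwheel '[[[0,0,25,0,0,0,-1],[0,0,60,0,0,0,-1],[0,10,95,0,0,0,-1],[0,40,120,0,0,0,-1],[1,75,140,0,0,0,-1],[2,113,155,0,0,0,-1],[3,151,165,0,0,0,-1],[4,190,165,0,0,0,-1],[5,228,165,0,0,0,-1],[6,266,165,0,0,0,-1],[7,304,165,0,0,0,-1],[8,342,165,0,0,0,-1],[9,380,165,0,0,0,-1],[10,410,165,0,0,0,-1],[10,424,160,0,0,0,-1],[10,428,145,0,0,0,-1],[10,428,120,0,0,0,-1],[10,428,95,0,0,0,-1],[10,428,95,0,0,0,-1],[10,428,95,0,0,0,-1]]]'; python3 tilt.py
```

```text
time: 11.08
tool_pos: [0.5267, 0.0727, 0.3304]
tcp_rot: [-157.3, 89.8, -170.5]
wrist_force: [1.5, -0.4, 0.6]
opening: 0.0152
level turn [ 0.0006 -0.0033  0.    ] jaw yaw -13.17
tcp [0.5267 0.0727 0.3304] grasp [0.5262 0.0726 0.1664] F [ 1.5 -0.4  0.6]
```

```bash
python3 -m handwheel '[[[0.5,0.5,-6,0,-0.003,0,-1],[0.5,0.5,-12,0,-0.003,0,-1],[0.5,0.5,-17,0,-0.003,0,-1],[0.5,0.5,-21,0,-0.003,0,-1],[0.5,0.5,-25,0,-0.003,0,-1],[0.5,0.5,-27,0,-0.003,0,-1],[0.5,0.5,-29,0,-0.003,0,-1],[0.5,0.5,-31,0,-0.003,0,-1],[0.5,0.5,-32,0,-0.003,0,-1],[0.5,0.5,-32,0,-0.003,0,-1]]]'; python3 tilt.py
```

```text
time: 11.92
tool_pos: [0.5273, 0.0732, 0.3009]
tcp_rot: [156.3, 89.9, 143.2]
wrist_force: [-8.3, -0.0, 17.6]
opening: 0.0148
level turn [-0.0011 -0.0015 -0.    ] jaw yaw -13.16
tcp [0.5273 0.0732 0.3009] grasp [0.527  0.0734 0.1369] F [-8.3 -0.  17.6]
```

```bash
python3 -m handwheel '[[[0,0,-3,0,0,0,-1],[0,0,-4,0,0,0,-1],[0,0,-4,0,0,0,-1]]]'; python3 -m handwheel '[[[0,0,2,0,0,0,-0.2],[0,0,2,0,0,0,-0.2],[0,0,2,0,0,0,-0.2],[0,0,10,0,0,0,-0.2],[0,0,40,0,0,0,-0.2],[0,5,75,0,0,0,0],[0,35,110,0,0,0,0.5],[-4,70,140,0,0,0,0.5],[-8,105,150,0,0,0,0.5],[-12,145,155,0,0,0,0.5],[-16,180,159,0,0,0,0.5],[-16,205,159,0,0,0,0.5],[-16,210,159,0,0,0,0.5],[-16,210,159,0,0,0,0.5],[-16,210,159,0,0,0,0.5]]]' && python3 - <<'E'
from h import *
snap("wrist","w3"); import tilt
E
```

```text
time: 12.17
tool_pos: [0.5275, 0.0728, 0.3008]
tcp_rot: [139.3, 89.8, 126.2]
wrist_force: [-10.4, -2.3, 25.9]
opening: 0.0153
time: 13.42
tool_pos: [0.5118, 0.2821, 0.4593]
tcp_rot: [167.0, 89.8, 153.8]
wrist_force: [-0.7, -0.8, -0.1]
opening: 0.0653
level turn [-0.0018 -0.0026 -0.    ] jaw yaw -13.31
tcp [0.5121 0.2811 0.4596] grasp [0.5116 0.2814 0.2956] F [ 0.1 -0.6  0.7]
```

View pics/w3.png

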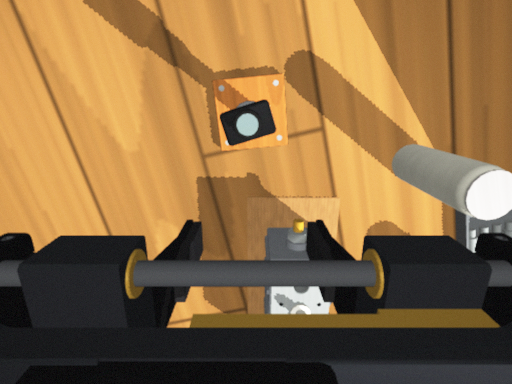

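The view shows the scope head at (248,122), with its long side tilted about 17° up to the right, and the eyepiece at (247,124).

```bash
python3 - <<'E'
from h import *
im=cv2.imread("pics/w3.png"); st=r.state(); C=cam("wrist",st)
g=cv2.cvtColor(im,cv2.COLOR_BGR2GRAY); x0,y0=205,85; p=g[y0:160,x0:290]
hsv=cv2.cvtColor(im,cv2.COLOR_BGR2HSV)[y0:160,x0:290]
eye=((hsv[:,:,0]>70)&(hsv[:,:,0]<125)&(p>100)).astype(np.uint8)
n,l,s,c=cv2.connectedComponentsWithStats(eye); i=l[124-y0,247-x0]; cnt=cv2.findContours((l==i).astype(np.uint8),0,1)[0][0]
(ex,ey),(a,b),_=cv2.fitEllipse(cnt); E=ray(C,(ex+x0,ey+y0),.212); print("eye",ex+x0,ey+y0,a,b,E.round(4),"diam",np.linalg.norm(ray(C,(ex+x0+a/2,ey+y0),.212)-E)*2e3)
m=((p<45)|(l==i)).astype(np.uint8); m=cv2.morphologyEx(m,cv2.MORPH_OPEN,np.ones((5,5))); m=cv2.morphologyEx(m,cv2.MORPH_CLOSE,np.ones((5,5)))
cnt=max(cv2.findContours(m,0,1)[0],key=cv2.contourArea).reshape(-1,2)+[x0,y0]
W=np.array([ray(C,q,.2)[:2] for q in cnt])*1e3; print(cv2.minAreaRect(W.astype(np.float32)))
bx=cv2.boxPoints(cv2.minAreaRect(W.astype(np.float32))); print(bx.round(1)); e=[bx[1]-bx[0],bx[2]-bx[1]]; L=max(e,key=np.linalg.norm); print("long yaw",np.degrees(np.arctan2(L[1],L[0])))
E
```

```text
eye 247.03242111206055 124.16633605957031 21.84031105041504 22.26767349243164 [0.5213 0.3433 0.212 ] diam 16.977350096832506
((520.4232788085938, 343.68695068359375), (37.95150375366211, 26.760433197021484), 3.842256546020508)
[[500.6 355.8]
 [502.4 329.1]
 [540.3 331.6]
 [538.5 358.3]]
long yaw 3.8423004
```

```bash
python3 -m handwheel '[[[1,4,0,0,0,0.12,0.5],[2,8,0,0,0,0.24,0.5],[3,12,0,0,0,0.36,0.5],[4,16,0,0,0,0.48,0.5],[5,20,0,0,0,0.6,0.5],[6,24,0,0,0,0.72,0.5],[7,28,0,0,0,0.84,0.5],[8,32,0,0,0,0.96,0.5],[9,36,0,0,0,1.08,0.5],[9,40,0,0,0,1.2,0.5],[9,44,0,0,0,1.32,0.5],[9,48,0,0,0,1.44,0.5],[9,52,0,0,0,1.56,0.5],[9,56,0,0,0,1.68,0.5],[9,60,0,0,0,1.8,0.5],[9,62,0,0,0,1.87,0.5],[9,62,0,0,0,1.87,0.5],[9,62,-10,0,0,1.87,0.3],[9,62,-20,0,0,1.87,0.3],[9,62,-20,0,0,1.87,0.3]]]'; python3 tilt.py
```

```text
time: 15.13
tool_pos: [0.5209, 0.3419, 0.4365]
tcp_rot: [139.0, 89.6, -127.3]
wrist_force: [0.5, 0.1, -0.2]
opening: 0.0577
level turn [ 0.0059 -0.0045  0.    ] jaw yaw 93.68
tcp [0.5209 0.3419 0.4365] grasp [0.5201 0.3409 0.2725] F [ 0.5  0.1 -0.2]
```

```bash
python3 -m handwheel '[[[0,1.5,-20,0.006,-0.005,0,0.3],[0,1.5,-45,0.006,-0.005,0,0.3],[0,1.5,-70,0.006,-0.005,0,0.3],[0,1.5,-85,0.006,-0.005,0,0.3],[0,1.5,-94,0.006,-0.005,0,0.3],[0,1.5,-94,0.006,-0.005,0,0.3],[0,1.5,-94,0.006,-0.005,0,0.3]]]'; python3 tilt.py; python3 -m handwheel '[[[0,0,0,0,0,0,0],[0,0,0,0,0,0,-0.2],[0,0,0,0,0,0,-0.3],[0,0,0,0,0,0,-0.4],[0,0,0,0,0,0,-1],[0,0,0,0,0,0,-1],[0,0,0,0,0,0,-1]]]'; python3 tilt.py
```

```text
time: 15.72
tool_pos: [0.521, 0.3433, 0.3426]
tcp_rot: [-117.9, 90.0, -24.3]
wrist_force: [0.4, 0.3, 0.5]
opening: 0.0561
level turn [0.0002 0.0004 0.    ] jaw yaw 93.64
tcp [0.521  0.3433 0.3426] grasp [0.521  0.3433 0.1786] F [0.4 0.3 0.5]
time: 16.3
tool_pos: [0.521, 0.3435, 0.3431]
tcp_rot: [-65.5, 89.9, 28.1]
wrist_force: [0.0, 0.9, 1.4]
opening: 0.0275
level turn [-0.0006  0.001   0.    ] jaw yaw 93.65
tcp [0.521  0.3435 0.3431] grasp [0.5212 0.3436 0.1791] F [0.  0.9 1.4]
```

```bash
python3 -m handwheel '[[[0,0,8,0,0,0,-1],[0,0,20,0,0,0,-1],[0,0,36,0,0,0,-1],[0,0,56,0,0,0,-1],[0,0,78,0,0,0,-1],[0,0,100,0,0,0,-1],[0,0,120,0,0,0,-1],[0,0,135,0,0,0,-1],[0,0,145,0,0,0,-1],[0,0,150,0,0,0,-1],[0,0,150,0,0,0,-1],[0,0,150,0,0,0,-1]]]'; python3 - <<'E'
import tilt
from h import *
snap("wrist","w4"); snap("scene","s4")
E
```

```text
time: 17.3
tool_pos: [0.5209, 0.3435, 0.4925]
tcp_rot: [-112.9, 90.0, -19.2]
wrist_force: [0.2, 0.2, -2.1]
opening: 0.0277
level turn [0.0001 0.0002 0.    ] jaw yaw 93.65
tcp [0.5209 0.3435 0.4925] grasp [0.521  0.3434 0.3285] F [ 0.2  0.2 -2.1]
```

```bash
python3 -m handwheel '[[[1,-8,0,0,0,0,-1],[2,-22,0,0,0,0,-1],[4,-42,0,0,0,0,-1],[5,-64,0,0,0,0,-1],[6,-88,0,0,0,0,-1],[8,-112,0,0,0,0,-1],[9,-136,0,0,0,0,-1],[11,-160,0,0,0,0,-1],[13,-182,0,0,0,0,-1],[14,-202,0,0,0,0,-1],[15,-217,0,0,0,0,-1],[15,-227,0,0,0,0,-1],[15,-231,0,0,0,0,-1],[15,-231,0,0,0,0,-1],[15,-231,0,0,0,0,-1],[15,-231,0,0,0,0,-1]]]'; python3 - <<'E'
import tilt
from h import *
a,_=snap("wrist","w5"); b,_=snap("scene","s5"); c,_=snap("top","t5")
z=cv2.resize(b[90:240,200:400],(800,600),interpolation=cv2.INTER_CUBIC)
cv2.imwrite("pics/s5c.png",z[:,:,::-1])
E
```

```text
time: 18.73
tool_pos: [0.5357, 0.1138, 0.4915]
tcp_rot: [108.1, 89.9, -158.1]
wrist_force: [-0.6, -0.3, -1.2]
opening: 0.0278
level turn [ 0.0005 -0.0012  0.    ] jaw yaw 93.77
tcp [0.5357 0.1138 0.4915] grasp [0.5355 0.1138 0.3275] F [-0.6 -0.3 -1.2]
```

View pics/w5.png

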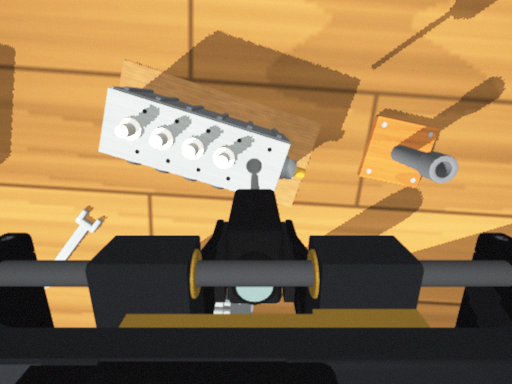

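The wrist view shows the scope held with its tube running from (255,190) to its tip near (254,168), overlapping bore 1 at (254,166). Bores 2–5 all carry stoppers. I enlarge that region and project the expected tip.

```bash
python3 - <<'E'
from bores import *
st=r.state(); C=cam("wrist",st); M=R.from_euler('xyz',st["tcp_rot"],degrees=True).as_matrix()
for d in (.225,.26,.3,.323): print(d,proj(C,st["tool_pos"]+M@[d,0,0]).round(1))
print("b1 px",proj(C,[.5366,.1123,.11]))
im=cv2.imread("pics/w5.png"); w=cv2.resize(im[145:200,225:285],None,fx=10,fy=10,interpolation=2)
s=cv2.imread("pics/s5.png"); S=cam("scene")
print("scene tip",proj(S,st["tool_pos"]+M@[.323,0,0]),"head",proj(S,st["tool_pos"]+M@[.2131,0,0]), "b1",proj(S,[.5366,.1123,.11]))
cv2.imwrite("pics/w5c.png",w)
E
```

```text
0.225 [255.1 209.7]
0.26 [255.  195.1]
0.3 [254.9 182.5]
0.323 [254.9 176.7]
b1 px [253.9623284  165.88517658]
scene tip [302.59348745 202.57590363] head [307.52987542 180.14018793] b1 [299.73079028 212.81974813]
```

View pics/w5c.png

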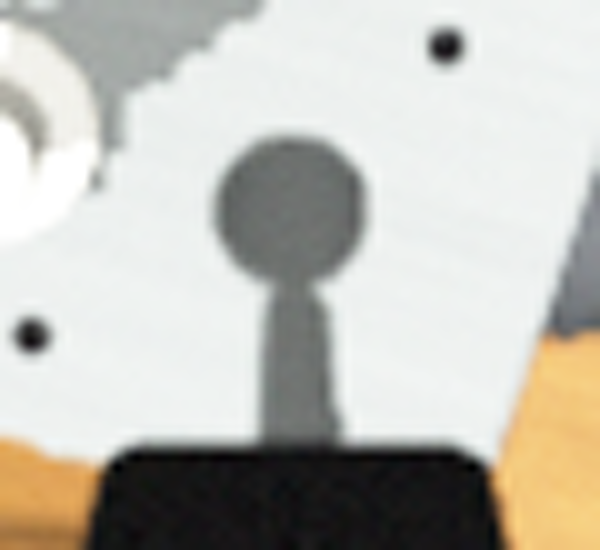

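The crop puts bore 1's centre at u=254.0, v=166.0, against a predicted (254.0,165.9). The tube axis is at u≈254.7 (predicted 254.9) and the tip's far edge at v≈173.5, so the geometry is consistent to about 0.5 mm. I correct sideways and come down to just above the mouth.

```bash
python3 -m handwheel '[[[1,-1.3,-3,0,-0.001,0,-1],[1,-1.3,-10,0,-0.001,0,-1],[1,-1.3,-20,0,-0.001,0,-1],[1,-1.3,-30,0,-0.001,0,-1],[1,-1.3,-38,0,-0.001,0,-1],[1,-1.3,-43,0,-0.001,0,-1],[1,-1.3,-46,0,-0.001,0,-1],[1,-1.3,-47,0,-0.001,0,-1],[1,-1.3,-47,0,-0.001,0,-1],[1,-1.3,-47,0,-0.001,0,-1],[1,-1.3,-47,0,-0.001,0,-1]]]'; python3 - <<'E'
import tilt
from h import *
from h import *
for n in("wrist","scene","top"): snap(n,n+"6")
st=r.state(); C=cam("wrist",st); M=R.from_euler('xyz',st["tcp_rot"],degrees=True).as_matrix(); S=cam("scene")
p=lambda d: st["tool_pos"]+M@[d,0,0]
print("tip",p(.3231).round(4),"wrist tip",proj(C,p(.3231)),"b1",proj(C,[.5366,.1123,.11]))
print("scene tip",proj(S,p(.3231)),"head",proj(S,p(.2131)),"b1",proj(S,[.5366,.1123,.11]))
w=cv2.resize(cv2.imread("pics/wrist6.png")[140:200,225:285],(400,400),interpolation=2)
q=proj(S,p(.27)).astype(int); print("scene crop origin",q-20)
s=cv2.resize(cv2.imread("pics/scene6.png")[q[1]-20:q[1]+30,q[0]-25:q[0]+25],(400,400),interpolation=2)
cv2.imwrite("pics/c6.png",np.hstack([w,s]))
E
```

```text
time: 19.8
tool_pos: [0.5369, 0.1123, 0.445]
tcp_rot: [-131.5, 89.9, -37.8]
wrist_force: [0.4, -0.4, -1.6]
opening: 0.0279
level turn [0.0006 0.0008 0.    ] jaw yaw 93.76
tcp [0.5369 0.1123 0.445 ] grasp [0.5371 0.1122 0.281 ] F [ 0.4 -0.4 -1.6]
tip [0.537  0.1121 0.1218] wrist tip [254.86220186 176.66673157] b1 [255.07556987 173.68032395]
scene tip [299.99515281 210.83154801] head [304.51417133 190.13292838] b1 [299.73079028 212.81974813]
scene crop origin [282 181]
```

View pics/c6.png

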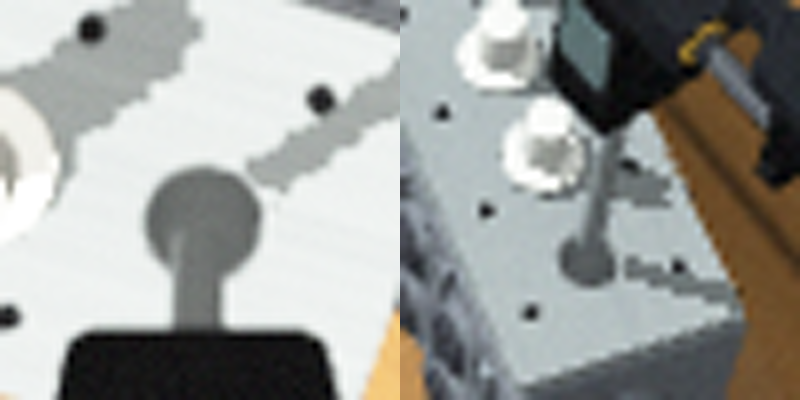

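The crops show the tube axis at u=254.85 against a bore centre at (255.4,173.3), about half a millimetre off. The scene view agrees. I correct by (-0.6,+0.4) and lower 67 mm, checking midway.

```bash
python3 -m handwheel '[[[-0.6,0.4,0,0.0006,0.0008,0,-1],[-0.6,0.4,-2,0.0006,0.0008,0,-1],[-0.6,0.4,-5,0.0006,0.0008,0,-1],[-0.6,0.4,-8,0.0006,0.0008,0,-1],[-0.6,0.4,-12,0.0006,0.0008,0,-1],[-0.6,0.4,-16,0.0006,0.0008,0,-1],[-0.6,0.4,-20,0.0006,0.0008,0,-1],[-0.6,0.4,-22,0.0006,0.0008,0,-1],[-0.6,0.4,-22,0.0006,0.0008,0,-1],[-0.6,0.4,-22,0.0006,0.0008,0,-1]]]'; python3 tilt.py
```

```text
time: 20.78
tool_pos: [0.5362, 0.1127, 0.4227]
tcp_rot: [107.4, 90.0, -158.9]
wrist_force: [0.1, -0.4, -1.8]
opening: 0.0277
level turn [ 0.0002 -0.0006  0.    ] jaw yaw 93.75
tcp [0.5362 0.1127 0.4227] grasp [0.5361 0.1127 0.2587] F [ 0.1 -0.4 -1.8]
```

```bash
python3 -m handwheel '[[[0,0,-2,0,0,0,-1],[0,0,-5,0,0,0,-1],[0,0,-9,0,0,0,-1],[0,0,-13,0,0,0,-1],[0,0,-18,0,0,0,-1],[0,0,-23,0,0,0,-1],[0,0,-28,0,0,0,-1],[0,0,-33,0,0,0,-1],[0,0,-37,0,0,0,-1],[0,0,-40,0,0,0,-1],[0,0,-42,0,0,0,-1],[0,0,-43.5,0,0,0,-1],[0,0,-44.5,0,0,0,-1],[0,0,-44.5,0,0,0,-1],[0,0,-44.5,0,0,0,-1],[0,0,-44.5,0,0,0,-1],[0,0,-44.5,0,0,0,-1]]]'; python3 - <<'E'
import tilt
from h import *
for n in("wrist","scene","top"): snap(n,n+"7")
st=r.state(); C=cam("wrist",st); M=R.from_euler('xyz',st["tcp_rot"],degrees=True).as_matrix(); S=cam("scene")
p=lambda d: st["tool_pos"]+M@[d,0,0]
zt=(st["tool_pos"][2]-.11)
print("tip",p(.3231).round(4),"axis at mouth: wrist",proj(C,p(zt)),"b1",proj(C,[.5363,.1126,.11]),"scene",proj(S,p(zt)),proj(S,[.5363,.1126,.11]))
w=cv2.resize(cv2.imread("pics/wrist7.png")[140:200,225:285],(400,400),interpolation=2)
s=cv2.resize(cv2.imread("pics/scene7.png")[180:230,275:325],(400,400),interpolation=2)
a=np.hstack([w,s]); b=cv2.resize(cv2.imread("pics/top7.png")[90:280],(539,200)); b=cv2.copyMakeBorder(b,0,0,0,800-539,0)
cv2.imwrite("pics/c7.png",np.vstack([a,b]))
print(r.state()["qvel"].round(2))
E
```

```text
time: 22.2
tool_pos: [0.5363, 0.1127, 0.3784]
tcp_rot: [110.5, 90.0, -155.7]
wrist_force: [0.4, 1.1, -1.9]
opening: 0.028
level turn [ 0.0001 -0.0002  0.    ] jaw yaw 93.76
tcp [0.5363 0.1127 0.3784] grasp [0.5363 0.1127 0.2144] F [ 0.4  1.1 -1.9]
tip [0.5361 0.1127 0.0552] axis at mouth: wrist [254.98505203 192.16780485] b1 [254.88393598 192.32571422] scene [299.95563896 212.8444657 ] [299.88935938 212.85004482]
[ 0.04  0.02  0.08  0.09 -0.1  -0.04  0.02]
```

View pics/c7.png

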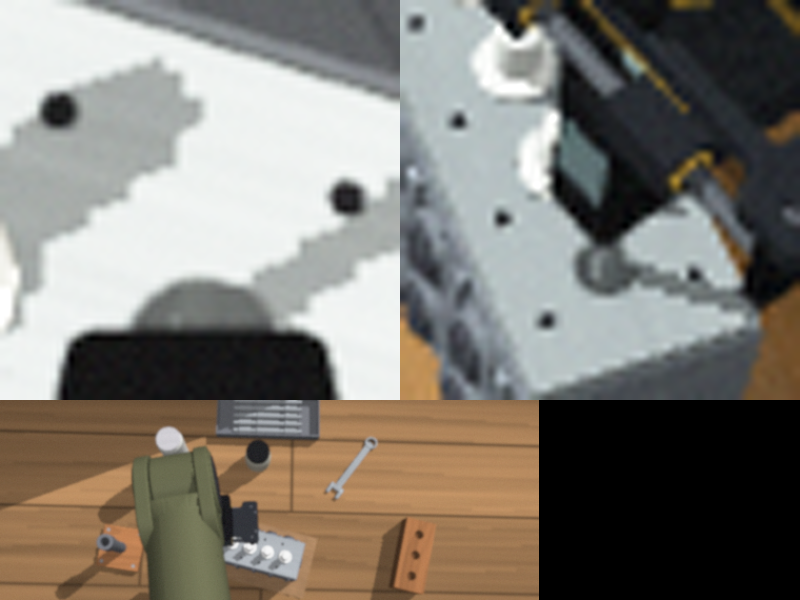

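The scope tube enters the middle of bore 1. The bore spans about 575–632 in the right-hand crop, with the tube at about 604. The rack is empty, and the can, spanner and jar are where they started. Handing in.

```bash
python3 -c "
from station import r
print(r.job_done())"
```

```text
the job is handed in; nothing more can be done
None
```

The job is handed in at about 22 s of the 72 s allowed. The simulator gave no verdict.

- **Stoppers:** Bores 2 and 3 were the open ones. I pushed a rack spare into each until it stopped, at about 26 N. The arm stopped within about 1 mm of the height worked out for fully home. In the pictures bore 3's stopper matches the fitted ones, and bores 2–5 all carry stoppers. The stoppers already in bores 4 and 5 were left alone.
- **Scope:** I lifted it out of its stand by the camera head and lowered the tube into bore 1. By the arm's readings, the tip ended at z = 55 mm, which is halfway down. It is centred to about 0.5 mm and tilted less than 0.03°. The sideways wrist force read at each stop of the descent stayed at about 1 N or less, and the arm was still, so there was no sign of touching the block.
- **Other items:** In the last picture the spray can, spanner and jar look where they started.

Two checks were weaker. The wrist and top cameras disagreed by about 1 mm on the bore positions, which I settled with a closer look just above the bore. At the final depth the head hides most of the bore from the wrist camera, so the final centring rests on the scene view and the arm's readings.

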